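# Loosen the locking collar and close the board rail

## Task

On the aluminium board fixture, roll a fingertip round the rim of the large knurled locking collar to loosen it by two full turns, anticlockwise seen from above, so that its black mark is back beside the pointer. Then push the sliding rail by its tab until the board pallet is snug between the two rails. Do not touch or lift the pallet yourself, and leave the small thumbscrew and the loose things around alone.

Things in the scene. Friction and masses are not known exactly. Their poses are not given: they have to be found in the camera images.
- fixture: Aluminium board fixture bolted to the bench: plate 200 (x) x 380 (y) x 12 mm, origin at the centre of its underside. Two rails along its x, 180 mm long, 15 mm thick, tops 39 mm above the bench: the fixed one with inner face at y = -120 mm, the sliding one on the +y side. The large collar's stud is at (0, 135) mm, the small thumbscrew at (0, -160) mm.
- collar_rim (a point): On the upright axis of the large steel locking collar, half-way up its knurled rim, 62 mm above the bench. Rim 50 to 74 mm above the bench, root radius 37 mm, eight coarse ridges 5 mm wide, 45 degrees apart, out to radius 46 mm. x axis: along the black mark on top, in line with a ridge. Stud's top at 84 mm. A fingertip set between two ridges and led round carries the collar along.
- collar (a joint): Angle of the large collar in rad, counted through the turns: 0 is tight, the black mark at the pointer (it starts within 0.2 rad of it), growing anticlockwise seen from above (loosening); two full turns is 12.57. About 0.1 N m of even friction; stays where it is left.
- pointer (a point): Outer end of the steel index pointer, a fixed flat bar (top 34 mm above the bench) that sticks out under the collar along fixture +x, 73 mm from the collar's axis. The rail's slotted tongue, 40 mm wide, top 39 mm above the bench, also passes under the collar, along fixture y.
- push_tab (a point): Centre of the outer (fixture +y) face of the push tab of the sliding rail: an upright aluminium plate 40 mm long (fixture x), 12 mm thick (y), standing on the rail's end nearer the robot; its top is 66 mm, this point 52 mm above the bench. Push it towards fixture -y.
- rail (a joint): Travel of the sliding rail in m: 0 fully open, growing as it closes towards fixture -y. It starts between 0 and 0.03; at 0.060 the pallet is snug between both rails. Slides with about 2 N of friction and stays where it is left.
- pallet_centre (a point): Centre of the loose black board pallet (140 mm along fixture x, 100 mm along y, 8 mm thick, circuit board on top) that lies flat on the plate between the rails, up to 8 mm from the fixed rail; 16 mm above the bench. The closing rail nudges it against the fixed rail.
- thumbscrew (a joint): Angle (rad) of the small knurled thumbscrew, 32 mm across, top 43 mm above the bench, outside the fixed rail. To be left alone; starts at 0.
- spacer: Loose brass spacer, 20 mm across, 26 mm tall, standing on the fixture plate; origin at its foot. Leave alone.
- pastejar: Small white jar, 28 mm across, 28 mm tall, standing on the fixture plate; origin at its foot. Leave alone.
- cup: Paper cup, 74 mm across, 85 mm tall, on the bench; origin at its foot. Leave alone.
- squeeze: Red bottle, 48 mm across, 150 mm tall, on the bench; origin at its foot. Leave alone.
- partsbin: Yellow open parts bin, 160 x 110 x 70 mm, on the bench; origin under its centre. Leave alone.
- reel: Component reel, 150 mm across, 14 mm thick, lying flat on the bench; origin under its centre. Leave alone.
- driver: Screwdriver, 190 mm long, lying on the bench beyond the fixture. Leave alone.

How it is judged:
By the outcome, as a careful person would: the job done as asked, in the order asked, and still so for the second after the job is handed in, with the robot touching nothing.
It also fails if it takes over 72 s, if anything falls off the work surface, if the arm or the gripper's body presses on something with over 40 N, if the wrist force passes 120 N, or if a joint passes its speed limit or range.

## Robot

A 6-joint arm with a two-finger parallel gripper is mounted at the origin on the work surface. World frame = base frame: x ahead of the robot, y to its left, z up, the work surface at z = 0. Lengths are in m, angles in rad, forces in N, time in s.
With the tool pointing down it reaches from about 0.375 to 0.9 m from the base axis. Payload 3.1 kg.
Tool frame: the origin (TCP) lies between the finger pads; the fingertips stand 22 mm ahead of it and the grasp point (between the pads) lies 3 mm ahead of it; z points along the fingers, y is the direction in which the jaws open and shut (so a half turn about z gives the same grasp; the last joint's range is limited). The gripper opens to 87 mm and grips with 3 to 60 N. Pads are 19 mm wide; open, the fingers measure 117 mm over their backs; the gripper's body (75 mm by 190 mm) begins 51 mm behind the grasp point.
Start: joints at [-0.178, 0.527, 1.433, -0, 1.181, -0.178], TCP at [0.625, 0, 0.245] pointing down, gripper open.
Joint ranges: [-3.08, 3.08], [-0.75, 2.2], [0.22, 2.44], [-1.43, 4.57], [0, 2.65], [-2.85, 2.85]. Speed limits (rad/s): [2.79, 2.79, 3.14, 3.14, 3.14, 3.14].

## Interface

Orientations are given as a unit quaternion [x, y, z, w].
In Python, from rig import get_obs, camera, get_calibration, hand_in, search_frame gives the robot as it stands.
- The arm moves only by the shell command python3 -m jog 'ROWS' [FORCE]. ROWS is JSON, a list of rows, each an object with "grip": the closure in counts, from 0 (fully open) to 255 (shut); "travel": the shift along the world's x, y, z in cm, a list of three; "twist": the turn about the world's z in degrees. A call has 1 to 8 rows; each row shifts and turns the commanded pose from where the row before left it; what a row does not reach is not made up. A row lasts 1/10 s, in which the tool goes at most 50 mm and 8.59 degrees, less where a joint would pass 70% of its speed; a pose out of reach is approached as far as the arm can. A call is refused whole if a number of a shift passes 5 or a number of a turn 8.59, either way. A call with a gripper value outside its range is refused whole. The fingers move at their own pace and stop on an object; FORCE is the grip in N (left out, the last holds). Time passes only in rows, so rows that do not move let the fingers close. It gives the time, the measured TCP pose, the force and the opening at its end, in the units of the state.
- get_obs(): the state, without advancing time (a new reading comes with each control period).
- camera(name): name is "scene" or "side" or "wrist"; returns the picture (480x640x3 uint8, red, green, blue); there is no depth.
- get_calibration(name): a dict with "fx", "fy", "cx", "cy" (pixels), "R" (3x3) and "t" (3): a world point X has camera coordinates R X + t; the wrist camera has in their place "T_tool_cam" (4x4, takes a point from camera to tool coordinates, whose origin is the TCP and whose axes are the flange's). Camera axes: x right, y down, z forward; pixel columns grow to the right and rows downward; lengths in m; the calibration is good to about 2 mm. A picture is of the moment at which its call begins: read the wrist's pose just before it. get_calibration takes no time and is no camera call.
- hand_in(): hands the job in, once; it reports no verdict.
Trained networks look in the newest picture that a camera, given by its name, has taken for a name from the list of things; names that differ only in an ending like _2 or _b are one class to them, and where a whole thing is asked for, a point or a joint stands for the part that bears it (a point fixed in the world has none). Each returns a list of dicts, best first, with "p" (0 to 1); they miss things now and then, are a little off and sometimes report something else, mostly with a low value. They report only what shows in the picture. A call takes as long as a camera call.
- search_frame(target, camera): "at" ([x, y, z] in m, in world coordinates, good to about 4 mm: the middle of the surface that is visible of it).
The state is a dict: "time": time; "q": joint angles; "joint_velocities": joint speeds; "joint_torque": joint torques, N m; "position": TCP position; "tool_rot": TCP orientation; "ft_force": force on the tool from outside, world axes, zero at the start; "moment": the same for the moment, N m; "grip_width": finger opening in m.
Only numpy, scipy, OpenCV 4.12 (cv2) and the standard library are available. Lean on these libraries where they do the work, as an engineer would, in place of code of your own. Each camera call takes 0.05 s, during which the arm holds its last target. There are 200 camera calls.

## Working session

There is one attempt and no reset: what is moved stays moved. The work goes in short steps, Python scripts to look and compute and a shell command to move; the robot and the scene stay as the last step left them, time stands still between calls to the robot, and variables do not carry over. Pictures are saved under pics/ and viewed, about 8 in all and at most 12, crops included, and the job is handed in when it is done.

```bash
mkdir -p pics; ls; python3 - <<'E'
from rig import *
import cv2,numpy as np
o=get_obs();print(o['time'],o['position'],o['tool_rot'],o['grip_width'])
for c in ['scene','side']:
    im=camera(c);cv2.imwrite(f'pics/{c}0.png',im[:,:,::-1])
    for n in ['fixture','collar_rim','pointer','push_tab','pallet_centre','spacer','pastejar','thumbscrew','cup','squeeze','partsbin','reel']:
        r=search_frame(n,c);print(c,n,[(np.round(d['at'],3).tolist(),round(d['p'],2)) for d in r[:2]])
print(get_obs()['time'])
E
```

```text
pics
0.0 [6.24350687e-01 1.45465278e-04 2.43613104e-01] [ 7.07116838e-01  7.07095980e-01 -5.78525848e-04 -8.47131967e-04] 0.08694855545555719
scene fixture [([0.577, 0.126, 0.014], 0.83)]
scene collar_rim [([0.545, 0.225, 0.074], 0.9)]
scene pointer [([0.577, 0.124, 0.012], 0.7), ([0.643, 0.438, 0.079], 0.5)]
scene push_tab [([0.548, 0.14, 0.04], 0.68)]
scene pallet_centre [([0.581, 0.027, 0.015], 0.93), ([0.842, 0.017, 0.017], 0.35)]
scene spacer [([0.622, 0.2, 0.03], 0.42), ([0.841, 0.019, 0.02], 0.37)]
scene pastejar [([0.662, -0.057, 0.035], 0.65)]
scene thumbscrew [([0.598, -0.058, 0.045], 0.55)]
scene cup [([0.458, 0.425, 0.059], 0.91), ([0.577, 0.123, 0.014], 0.47)]
scene squeeze []
scene partsbin [([0.331, -0.485, 0.021], 0.85)]
scene reel [([0.583, -0.44, 0.011], 0.74)]
side fixture [([0.535, 0.204, 0.012], 0.76), ([0.448, 0.447, 0.056], 0.59)]
side collar_rim [([0.524, 0.247, 0.074], 0.88)]
side pointer [([0.533, 0.201, 0.008], 0.94)]
side push_tab [([0.524, 0.138, 0.035], 0.69), ([0.572, -0.427, 0.012], 0.66)]
side pallet_centre [([0.573, 0.037, 0.024], 0.56)]
side spacer []
side pastejar []
side thumbscrew [([0.594, -0.052, 0.043], 0.49)]
side cup [([0.448, 0.444, 0.056], 0.64)]
side squeeze [([0.621, 0.458, 0.078], 0.77), ([0.526, 0.139, 0.041], 0.18)]
side partsbin [([0.349, -0.442, 0.042], 0.97)]
side reel [([0.571, -0.424, 0.013], 0.84)]
1.3
```

View pics/scene0.png

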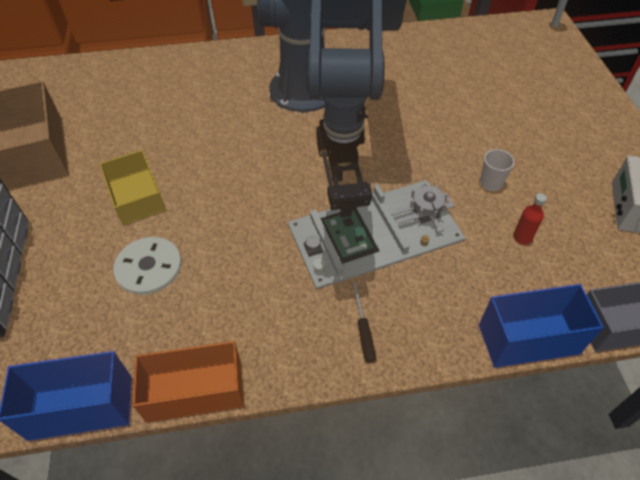

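View pics/side0.png

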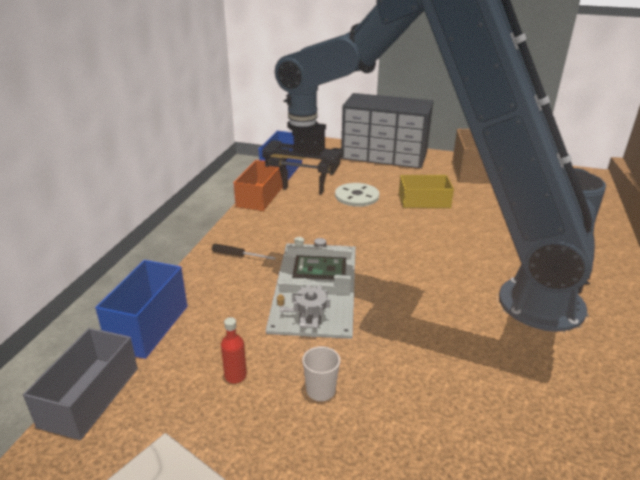

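The scene view shows the fixture around pixel (375,230): collar at (430,200), pallet at (350,235) and thumbscrew at (313,243). The spacer is at (425,240). The side view agrees, and the cup and bottle are well clear. Next I'll look from above the collar.

```bash
python3 -m jog '[{"grip":0,"travel":[-1.5,4.5,1],"twist":0},{"grip":0,"travel":[-1.5,4.5,1],"twist":0},{"grip":0,"travel":[-1.5,4.5,1],"twist":0},{"grip":0,"travel":[-1.5,4,1],"twist":0},{"grip":0,"travel":[0,0,0],"twist":0},{"grip":0,"travel":[0,0,0],"twist":0}]'
cat > h.py <<'E'
from rig import *
import cv2,numpy as np
from scipy.spatial.transform import Rotation as Ro
def cam(name):
    o=get_obs(); im=camera(name); c=get_calibration(name)
    if name=='wrist':
        T=np.eye(4);T[:3,:3]=Ro.from_quat(o['tool_rot']).as_matrix();T[:3,3]=o['position']
        W=np.linalg.inv(T@np.array(c['T_tool_cam']));R,t=W[:3,:3],W[:3,3]
    else: R,t=np.array(c['R']),np.array(c['t'])
    K=np.array([[c['fx'],0,c['cx']],[0,c['fy'],c['cy']],[0,0,1]])
    return im,K,R,t
def proj(X,K,R,t):
    p=K@(R@np.asarray(X,float)+t);return p[:2]/p[2]
def back(u,v,z,K,R,t):
    d=R.T@np.linalg.solve(K,[u,v,1]);c=-R.T@t
    return c+d*(z-c[2])/d[2]
def rect(im,K,R,t,z,x0,y0,w,s):
    "metric top view of plane z, s px per m, x0,y0 = centre; up=+x, left=+y"
    n=int(w*s);P=np.array([[x0+w/2,y0+w/2],[x0+w/2,y0-w/2],[x0-w/2,y0-w/2],[x0-w/2,y0+w/2]])
    src=np.float32([proj([*p,z],K,R,t) for p in P]);dst=np.float32([[0,0],[n,0],[n,n],[0,n]])
    return cv2.warpPerspective(im,cv2.getPerspectiveTransform(src,dst),(n,n))
E
python3 - <<'E'
from h import *
im,K,R,t=cam('wrist');cv2.imwrite('pics/w1.png',im[:,:,::-1])
print(get_calibration('wrist')['T_tool_cam'])
np.savez('w1.npz',im=im,K=K,R=R,t=t)
for n in ['collar_rim','pointer','push_tab','pallet_centre','fixture','spacer']:
    print(n,[(np.round(d['at'],3).tolist(),round(d['p'],2)) for d in search_frame(n,'wrist')[:2]])
E
```

```text
time: 1.9
position: [0.5647, 0.1759, 0.285]
tool_rot: [0.706, 0.708, 0.0, 0.001]
ft_force: [0.0, -0.4, -0.1]
grip_width: 0.0868
[[-2.50606142e-04 -9.56405892e-01 -2.92040593e-01  8.02678293e-02]
 [ 9.99999929e-01 -3.21548797e-04  1.94921669e-04 -2.94289938e-04]
 [-2.80329534e-04 -2.92040523e-01  9.56405904e-01 -1.40641833e-01]
 [ 0.00000000e+00  0.00000000e+00  0.00000000e+00  1.00000000e+00]]
collar_rim [([0.532, 0.233, 0.071], 0.73), ([0.55, 0.173, 0.014], 0.37)]
pointer [([0.551, 0.173, 0.013], 0.73), ([0.532, 0.233, 0.076], 0.28)]
push_tab [([0.54, 0.149, 0.039], 0.57)]
pallet_centre [([0.576, 0.054, 0.02], 0.89), ([0.548, 0.172, 0.008], 0.49)]
fixture [([0.548, 0.172, 0.009], 0.95), ([0.542, 0.147, 0.038], 0.45)]
spacer [([0.62, 0.202, 0.031], 0.87)]
```

View pics/w1.png

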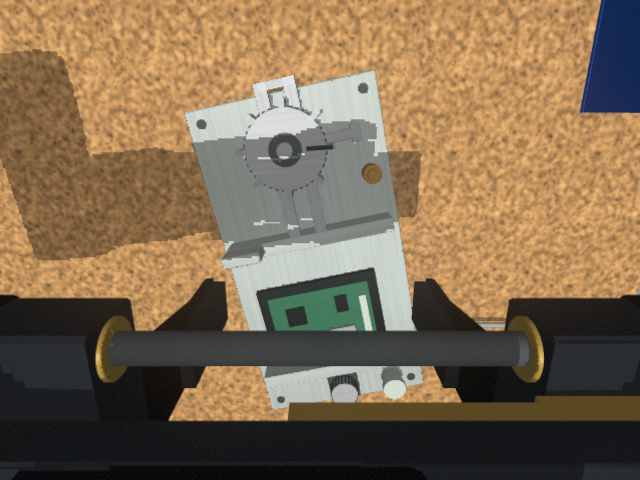

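The wrist view shows the collar axis at (285,150), with the mark running (306,149) to (333,147). The pointer tip is near (372,130) and the tab at (225–265,245–265). The spacer is at (372,173). Plate corners are (187,113), (375,71), (423,380) and (275,408).

```bash
python3 - <<'E'
from h import *
d=np.load('w1.npz');K,R,t=d['K'],d['R'],d['t']
cs=[back(u,v,.012,K,R,t)[:2] for u,v in [(187,113),(375,71),(423,380),(275,408)]]
print('corners',np.round(cs,4)); a,b,c,e=cs
print('lens',[np.linalg.norm(p-q) for p,q in [(a,b),(b,c),(c,e),(e,a)]])
y=(a+b-c-e);y/=np.linalg.norm(y);x=np.array([y[1],-y[0]])
ang=np.arctan2(x[1],x[0]);ctr=np.mean(cs,0)
C=ctr+.135*y
print('ctr',ctr,'ang',np.degrees(ang),'collar',C,'px top',proj([*C,.074],K,R,t))
C2=back(285,150,.084,K,R,t)[:2];print('collar from px',C2)
m=back(333,147,.074,K,R,t)[:2]-back(306,149,.074,K,R,t)[:2];print('mark deg',np.degrees(np.arctan2(m[1],m[0])))
m=back(333,147,.074,K,R,t)[:2]-C2;print('mark tip rel',m,np.degrees(np.arctan2(m[1],m[0])))
p=back(378,129,.034,K,R,t)[:2]-C2;print('pointer tip',p,np.degrees(np.arctan2(p[1],p[0])))
for u,v in [(222,254),(263,244),(266,262),(226,268)]:
    q=back(u,v,.066,K,R,t)[:2]-ctr; print('tab fix',q@x,q@y)
top=rect(d['im'],K,R,t,.074,*C2,.13,4500)
cv2.imwrite('pics/c1.png',top[:,:,::-1])
E
```

```text
corners [[ 0.4285  0.2627]
 [ 0.6202  0.3031]
 [ 0.698  -0.0616]
 [ 0.5074 -0.1052]]
lens [np.float64(0.19595060153079824), np.float64(0.37286279615543155), np.float64(0.19553505205659713), np.float64(0.376250838419124)]
ctr [0.56355334 0.09976964] ang 12.079561711729252 collar [0.53530192 0.23178046] px top [286.63362625 148.2910789 ]
collar from px [0.53466024 0.23101537]
mark deg 4.26551334881357
mark tip rel [0.04228275 0.00199044] 2.695178485374012
pointer tip [0.08792431 0.01676992] 10.798400404635933
tab fix -0.08764546346635599 0.047738399917546845
tab fix -0.04503725186146351 0.049428247324273145
tab fix -0.04682689887607423 0.03037494378999761
tab fix -0.087889774751917 0.032480353285007896
```

View pics/c1.png

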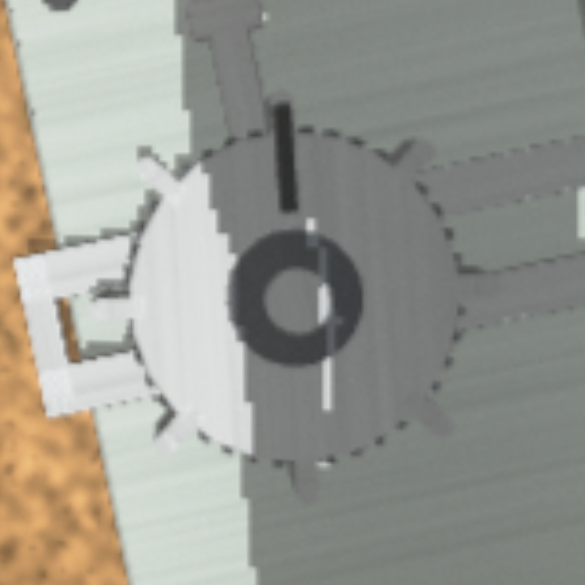

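```bash
python3 - <<'E'
from h import *
d=np.load('w1.npz');im,K,R,t=d['im'].copy(),d['K'],d['R'],d['t']
P=np.array([.5647,.1759,.285])
for y in (-.0435,-.0585,.0435,.0585):
  for x in (-.0095,.0095):
    # tool x->world y, tool y->world x, z down
    p=proj(P+[y,x,-.022],K,R,t);print(y,x,p.round())
    cv2.circle(im,tuple(int(v) for v in p),2,(255,0,0),-1)
cv2.imwrite('pics/f1.png',cv2.resize(im[250:480],None,fx=1.25,fy=1.25,interpolation=cv2.INTER_CUBIC)[:,:,::-1])
C=np.array([.5337,.230])
def A(th):
    c,s=np.cos(th),np.sin(th);h=7.5*abs(c)+9.5*abs(s)
    r=39.5+h-1.0*max(0,-c)**4
    return r/1000*np.array([c,s])
th0=np.radians(252)
print('start tcp',C+A(th0)+[.051,0])
prev=A(th0)
for k in range(1,25):
    a=A(th0+np.radians(15*k));print(k,252+15*k,(100*(a-prev)).round(2).tolist());prev=a
E
```

```text
-0.0435 -0.0095 [228. 317.]
-0.0435 0.0095 [225. 280.]
-0.0585 -0.0095 [197. 317.]
-0.0585 0.0095 [193. 280.]
0.0435 -0.0095 [411. 318.]
0.0435 0.0095 [414. 281.]
0.0585 -0.0095 [443. 318.]
0.0585 0.0095 [447. 281.]
start tcp [0.56898848 0.18164491]
1 267 [1.31, -0.1]
2 282 [1.31, 0.01]
3 297 [1.29, 0.35]
4 312 [1.12, 0.74]
5 327 [0.82, 1.06]
6 342 [0.44, 1.24]
7 357 [0.03, 1.28]
8 372 [0.03, 1.26]
9 387 [-0.28, 1.28]
10 402 [-0.68, 1.15]
11 417 [-1.01, 0.88]
12 432 [-1.24, 0.51]
13 447 [-1.31, 0.09]
14 462 [-1.31, -0.01]
15 477 [-1.28, -0.35]
16 492 [-1.11, -0.76]
17 507 [-0.79, -1.07]
18 522 [-0.4, -1.24]
19 537 [-0.01, -1.26]
20 552 [-0.04, -1.24]
21 567 [0.24, -1.27]
22 582 [0.64, -1.16]
23 597 [1.0, -0.9]
24 612 [1.23, -0.52]
```

View pics/f1.png

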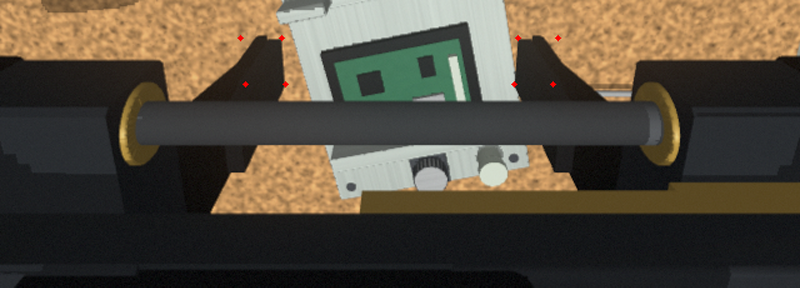

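The fingertips taper to about 7 mm at the tip, at scaled (265–282, 37). I'll model the finger as roughly 9 × 19 mm, centred 48 mm from the TCP, with the tip at z = 60 mm.

```bash
cat >> h.py <<'E'
C=np.array([.5337,.230])
def A(th):
    c,s=np.cos(th),np.sin(th);h=4.5*abs(c)+9.5*abs(s)
    return (39.5+h-.5*max(0,-c)**4)/1000*np.array([c,s])
def tcp(deg): return C+A(np.radians(deg))+[.048,0]
E
python3 - <<'E'
from h import *
print('start',tcp(252), 'now',get_obs()['position'])
for k in range(1,25):print(k,252+15*k,(100*(tcp(252+15*k)-tcp(237+15*k))).round(2).tolist(),tcp(252+15*k).round(4))
E
```

```text
start [0.56627355 0.18252226] now [0.565338   0.17387595 0.28412021]
1 267 [1.29, -0.17] [0.5791 0.1808]
2 282 [1.29, 0.05] [0.592  0.1814]
3 297 [1.24, 0.41] [0.6044 0.1854]
4 312 [1.05, 0.77] [0.6149 0.1932]
5 327 [0.75, 1.05] [0.6223 0.2036]
6 342 [0.38, 1.2] [0.6261 0.2156]
7 357 [0.0, 1.21] [0.6261 0.2277]
8 372 [0.04, 1.19] [0.6266 0.2395]
9 387 [-0.23, 1.22] [0.6243 0.2517]
10 402 [-0.6, 1.12] [0.6183 0.2629]
11 417 [-0.94, 0.89] [0.6089 0.2719]
12 432 [-1.18, 0.56] [0.5971 0.2775]
13 447 [-1.29, 0.17] [0.5843 0.2792]
14 462 [-1.29, -0.05] [0.5714 0.2786]
15 477 [-1.24, -0.41] [0.559  0.2745]
16 492 [-1.04, -0.78] [0.5486 0.2668]
17 507 [-0.73, -1.05] [0.5413 0.2563]
18 522 [-0.36, -1.19] [0.5377 0.2443]
19 537 [0.01, -1.2] [0.5378 0.2323]
20 552 [-0.05, -1.17] [0.5373 0.2206]
21 567 [0.21, -1.21] [0.5394 0.2084]
22 582 [0.59, -1.13] [0.5452 0.1972]
23 597 [0.93, -0.9] [0.5545 0.1882]
24 612 [1.17, -0.56] [0.5663 0.1825]
```

```bash
python3 -m jog '[{"grip":0,"travel":[0.13,0.75,-5],"twist":0},{"grip":0,"travel":[0,0,-5],"twist":0},{"grip":0,"travel":[0,0,-4],"twist":0},{"grip":0,"travel":[0,0,0],"twist":0},{"grip":0,"travel":[0,0,-3],"twist":0},{"grip":0,"travel":[0,0,-3.3],"twist":0},{"grip":0,"travel":[0,0,0],"twist":0},{"grip":0,"travel":[0,0,0],"twist":0}]'; python3 - <<'E'
from h import *
o=get_obs();print(o['position'],o['ft_force'])
im,K,R,t=cam('side');p=proj([*C,.07],K,R,t).astype(int)
im2,K,R,t=cam('wrist')
a=cv2.resize(im[p[1]-70:p[1]+50,p[0]-80:p[0]+80],(400,300),interpolation=cv2.INTER_CUBIC)
cv2.imwrite('pics/d1.png',np.hstack([a,cv2.resize(im2,(400,300))])[:,:,::-1])
E
```

```text
time: 3.05
position: [0.5674, 0.1823, 0.0836]
tool_rot: [0.707, 0.707, 0.001, 0.0]
ft_force: [-0.1, 0.9, -0.1]
grip_width: 0.087
[0.56741131 0.18231001 0.08361749] [-0.13948357  0.90969665 -0.13255891]
```

View pics/d1.png

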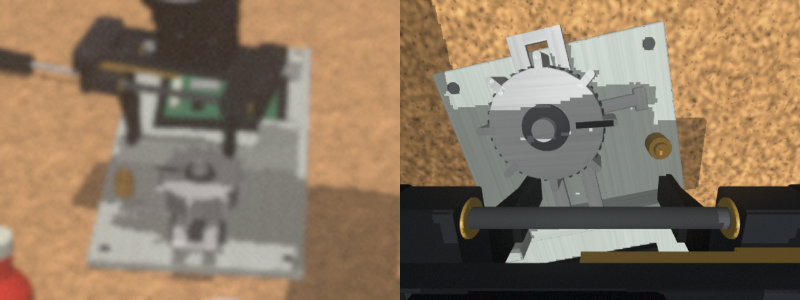

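The right pane shows the near finger at about (525,190), set between two ridges, with the collar at (545,125) and the spacer clear. Force is near zero. Starting the first 120°.

```bash
python3 -m jog '[{"grip":0,"travel":[1.29,-0.17,0],"twist":0},{"grip":0,"travel":[1.29,0.05,0],"twist":0},{"grip":0,"travel":[1.24,0.41,0],"twist":0},{"grip":0,"travel":[1.05,0.77,0],"twist":0},{"grip":0,"travel":[0.75,1.05,0],"twist":0},{"grip":0,"travel":[0.38,1.20,0],"twist":0},{"grip":0,"travel":[0,1.21,0],"twist":0},{"grip":0,"travel":[0.04,1.19,0],"twist":0}]'; python3 - <<'E'
from h import *
o=get_obs();print(o['position'],o['ft_force'],tcp(372))
im2,K,R,t=cam('wrist')
cv2.imwrite('pics/d2.png',im2[:,:,::-1])
E
```

```text
time: 3.95
position: [0.627, 0.2404, 0.0827]
tool_rot: [0.707, 0.707, 0.0, 0.001]
ft_force: [1.1, -1.9, -0.2]
grip_width: 0.087
[0.62696406 0.24043516 0.08270311] [ 1.05886045 -1.93296796 -0.19298522] [0.62657431 0.23953833]
```

View pics/d2.png

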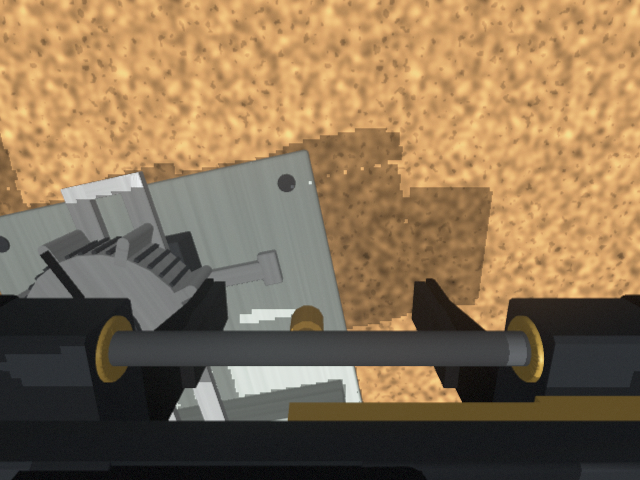

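The black mark now sits at (60,270), pointing up-left, so the collar followed by about 115–120°. The spacer at (307,320) is standing. Continuing.

```bash
python3 -m jog '[{"grip":0,"travel":[-0.23,1.22,0],"twist":0},{"grip":0,"travel":[-0.60,1.12,0],"twist":0},{"grip":0,"travel":[-0.94,0.89,0],"twist":0},{"grip":0,"travel":[-1.18,0.56,0],"twist":0},{"grip":0,"travel":[-1.29,0.17,0],"twist":0},{"grip":0,"travel":[-1.29,-0.05,0],"twist":0},{"grip":0,"travel":[-1.24,-0.41,0],"twist":0},{"grip":0,"travel":[-1.04,-0.78,0],"twist":0}]'; python3 -c "
from h import *
print(tcp(492))"
```

```text
time: 4.8
position: [0.5472, 0.2681, 0.0824]
tool_rot: [0.707, 0.707, 0.001, -0.001]
ft_force: [1.1, 2.1, 0.1]
grip_width: 0.087
[0.54859762 0.26676392]
```

```bash
python3 -m jog '[{"grip":0,"travel":[-0.73,-1.05,0],"twist":0},{"grip":0,"travel":[-0.36,-1.19,0],"twist":0},{"grip":0,"travel":[0.01,-1.20,0],"twist":0},{"grip":0,"travel":[-0.05,-1.17,0],"twist":0},{"grip":0,"travel":[0.21,-1.21,0],"twist":0},{"grip":0,"travel":[0.59,-1.13,0],"twist":0},{"grip":0,"travel":[0.93,-0.90,0],"twist":0},{"grip":0,"travel":[1.17,-0.56,0],"twist":0}]'; python3 - <<'E'
from h import *
im2,K,R,t=cam('wrist')
cv2.imwrite('pics/d3.png',cv2.resize(im2,(480,360))[:,:,::-1])
E
```

```text
time: 5.6
position: [0.5652, 0.1806, 0.0815]
tool_rot: [0.707, 0.707, -0.002, -0.001]
ft_force: [-3.1, -0.5, 0.4]
grip_width: 0.087
```

View pics/d3.png

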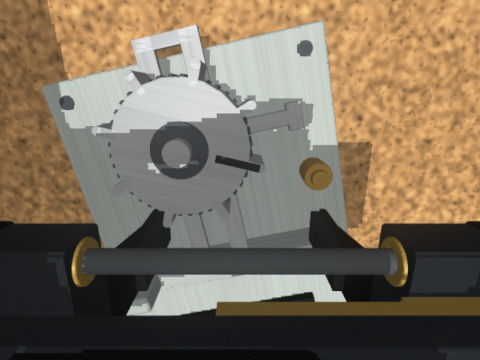

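After one finger turn the mark is at (215–260,157–170), about 15° short of its start. That is the slack to the ridge, and nothing slipped. Second turn now.

```bash
python3 -m jog '[{"grip":0,"travel":[1.29,-0.17,0],"twist":0},{"grip":0,"travel":[1.29,0.05,0],"twist":0},{"grip":0,"travel":[1.24,0.41,0],"twist":0},{"grip":0,"travel":[1.05,0.77,0],"twist":0},{"grip":0,"travel":[0.75,1.05,0],"twist":0},{"grip":0,"travel":[0.38,1.20,0],"twist":0},{"grip":0,"travel":[0,1.21,0],"twist":0},{"grip":0,"travel":[0.04,1.19,0],"twist":0}]' | head -2
python3 -m jog '[{"grip":0,"travel":[-0.23,1.22,0],"twist":0},{"grip":0,"travel":[-0.60,1.12,0],"twist":0},{"grip":0,"travel":[-0.94,0.89,0],"twist":0},{"grip":0,"travel":[-1.18,0.56,0],"twist":0},{"grip":0,"travel":[-1.29,0.17,0],"twist":0},{"grip":0,"travel":[-1.29,-0.05,0],"twist":0},{"grip":0,"travel":[-1.24,-0.41,0],"twist":0},{"grip":0,"travel":[-1.04,-0.78,0],"twist":0}]'|head -2
python3 -m jog '[{"grip":0,"travel":[-0.73,-1.05,0],"twist":0},{"grip":0,"travel":[-0.36,-1.19,0],"twist":0},{"grip":0,"travel":[0.01,-1.20,0],"twist":0},{"grip":0,"travel":[-0.05,-1.17,0],"twist":0},{"grip":0,"travel":[0.21,-1.21,0],"twist":0},{"grip":0,"travel":[0.59,-1.13,0],"twist":0},{"grip":0,"travel":[0.93,-0.90,0],"twist":0},{"grip":0,"travel":[1.17,-0.56,0],"twist":0}]'
cat >> h.py <<'E'
def mark():
    "mark angle (deg, world) and fixture mean from a wrist picture: dark pixels at r 20..37 mm on plane .074 near +x"
    im,K,R,t=cam('wrist');top=rect(im,K,R,t,.074,*C,.13,4500)
    g=top.max(2).astype(int);n=g.shape[0]
    v,u=np.mgrid[:n,:n];x=(n/2-v)/4500;y=(n/2-u)/4500;r=np.hypot(x,y);a=np.degrees(np.arctan2(y,x))
    m=(r>.022)&(r<.037)&(abs(a)<40)&(g<45)
    return top,m.sum(),np.median(a[m]) if m.any() else None
E
python3 - <<'E'
from h import *
d=np.load('w1.npz')
top,n,a=mark();print(n,a);cv2.imwrite('pics/d4.png',top[:,:,::-1])
E
```

```text
time: 6.45
position: [0.6268, 0.2406, 0.0821]
time: 7.25
position: [0.5471, 0.2683, 0.0826]
time: 8.05
position: [0.5652, 0.1808, 0.0815]
tool_rot: [0.707, 0.707, -0.002, -0.001]
ft_force: [-3.1, -1.1, -0.2]
grip_width: 0.0868
1024 -12.35089026690518
```

View pics/d4.png

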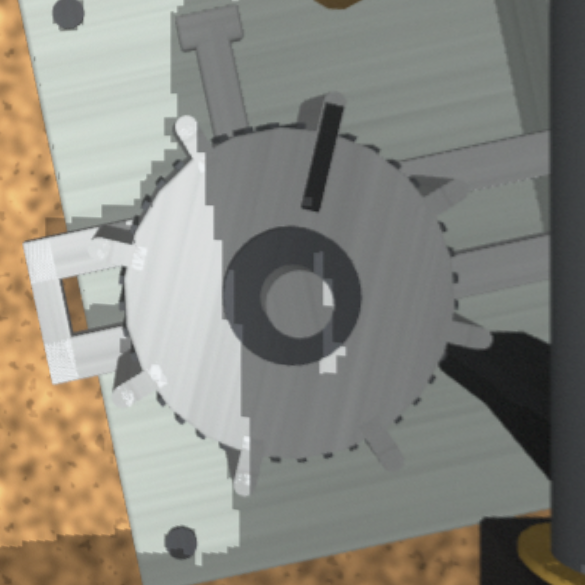

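The mark reads −12.4° about the axis at (290,296). The pointer and plate edge read about 12.3°, so it needs roughly +24.5°. I'll do 20° and then measure.

```bash
python3 -m jog '[{"grip":0,"travel":[1.29,-0.17,0],"twist":0},{"grip":0,"travel":[0.43,0,0],"twist":0},{"grip":0,"travel":[0,0,0],"twist":0},{"grip":0,"travel":[0,0,0],"twist":0}]'; python3 - <<'E'
from h import *
top,n,a=mark();print(n,a)
E
```

```text
time: 8.5
position: [0.5848, 0.1814, 0.0824]
tool_rot: [0.707, 0.707, 0.001, 0.001]
ft_force: [0.7, -0.6, 0.4]
grip_width: 0.0871
123 14.284705828557128
```

```bash
python3 - <<'E'
from h import *
im,K,R,t=cam('wrist');top=rect(im,K,R,t,.074,*C,.13,4500)
cv2.imwrite('pics/d5.png',top[:,:,::-1]);cv2.imwrite('pics/d5full.png',im[:,:,::-1])
g=top.max(2).astype(int);n=g.shape[0];v,u=np.mgrid[:n,:n];x=(n/2-v)/4500;y=(n/2-u)/4500;r=np.hypot(x,y);a=np.degrees(np.arctan2(y,x))
for rr in (.024,.028,.032,.036):
  print(rr,[int(g[(abs(r-rr)<.001)&(abs(a-k)<1.5)].mean()) for k in range(-40,41,3)])
print([d['at'] for d in search_frame('collar_rim','wrist')][:1])
E
```

```text
0.024 [124, 125, 126, 126, 124, 123, 124, 125, 130, 196, 166, 122, 122, 120, 122, 125, 125, 100, 44, 45, 55, 120, 125, 126, 127, 177, 215]
0.028 [125, 125, 124, 125, 125, 126, 125, 123, 125, 126, 128, 125, 122, 122, 121, 123, 125, 112, 46, 45, 75, 124, 126, 125, 134, 201, 218]
0.032 [124, 123, 125, 125, 125, 124, 125, 126, 124, 125, 125, 128, 125, 123, 121, 122, 125, 119, 48, 46, 94, 125, 126, 134, 198, 220, 217]
0.036 [111, 96, 107, 123, 123, 112, 106, 104, 108, 106, 102, 120, 151, 118, 116, 109, 112, 114, 52, 45, 103, 118, 120, 161, 211, 210, 203]
[[0.5319, 0.235, 0.0748]]
```

View pics/d5.png

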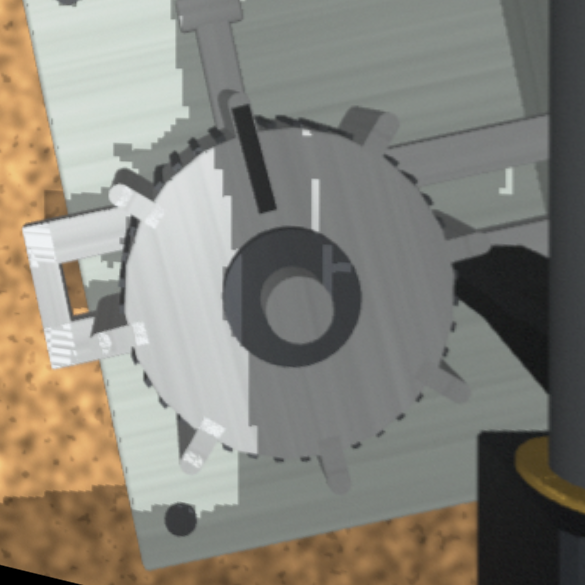

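```bash
python3 - <<'E'
from h import *
im=cv2.imread('pics/d5.png');g=im.max(2);n=g.shape[0];v,u=np.mgrid[:n,:n];x=(n/2-v)/4500;y=(n/2-u)/4500;r=np.hypot(x,y);a=np.degrees(np.arctan2(y,x))
m=(r>.019)&(r<.045)&(a>5)&(a<28)&(g<85)
k=cv2.connectedComponentsWithStats(m.astype(np.uint8));i=1+np.argmax(k[2][1:,4]);m=k[1]==i
l=cv2.fitLine(np.float32(np.c_[x[m],y[m]]),cv2.DIST_L2,0,1e-4,1e-4).ravel();print(k[2][i],l,np.degrees(np.arctan(l[1]/l[0])))
E
```

```text
[ 232  104   45  109 1983] [0.9667092  0.25587758 0.02983151 0.00861304] 14.825591
```

The mark line reads 14.6° against 12.1–12.5° for the pointer and plate edge. That is about 2° past the pointer after two turns, so the collar is in place. I'll back the finger off, lift clear and close it, then look at the tab.

```bash
python3 -m jog '[{"grip":0,"travel":[-0.3,-0.5,0],"twist":0},{"grip":0,"travel":[0,-0.5,0.5],"twist":0},{"grip":0,"travel":[0,0,4.5],"twist":0},{"grip":255,"travel":[-3,-1,4],"twist":6},{"grip":255,"travel":[-3.5,0,4],"twist":6},{"grip":255,"travel":[-3.5,0,0],"twist":0},{"grip":255,"travel":[0,0,0],"twist":0},{"grip":255,"travel":[0,0,0],"twist":0}]'; python3 - <<'E'
from h import *
im,K,R,t=cam('wrist');np.savez('w2.npz',im=im,K=K,R=R,t=t)
cv2.imwrite('pics/e1.png',im[:,:,::-1])
for n in ['push_tab','collar_rim','fixture']:print(n,[(np.round(d['at'],3).tolist(),round(d['p'],2)) for d in search_frame(n,'wrist')[:2]])
E
```

```text
time: 9.45
position: [0.4828, 0.1611, 0.2098]
tool_rot: [0.629, 0.777, 0.001, 0.001]
ft_force: [0.1, 0.2, 0.2]
grip_width: 0.0548
push_tab [([0.536, 0.146, 0.04], 0.89)]
collar_rim [([0.53, 0.234, 0.074], 0.94)]
fixture [([0.526, 0.199, 0.01], 0.56)]
```

View pics/e1.png

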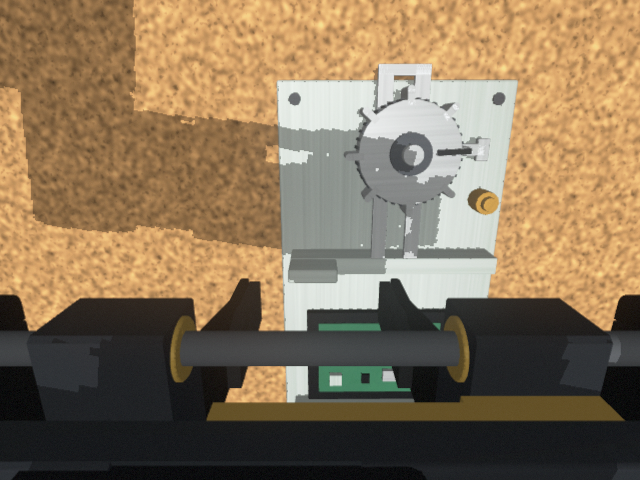

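The view is now square to the fixture. The mark at (440–472,152) lies along the pointer, whose tip is at (487,150). The tab is at (290–337, 260–282), outer edges facing up in the image, and the spacer stands undisturbed.

```bash
python3 - <<'E'
from h import *
d=np.load('w2.npz');K,R,t=d['K'],d['R'],d['t']
C2=back(411,154,.084,K,R,t)[:2];print('collar',C2)
a=np.radians(12.1);x=np.array([np.cos(a),np.sin(a)]);y=np.array([-x[1],x[0]])
def f(u,v,z): q=back(u,v,z,K,R,t)[:2]-C2;return np.round([q@x*1e3,q@y*1e3+135],1)
for u,v in [(290,260),(337,260),(290,282),(337,282)]: print(f(u,v,.066))
print('rail top inner',f(450,272,.039),'outer',f(450,258,.039),f(450,250,.039))
print('plate edge pts',f(278,82,.012),f(518,82,.012))
print('mark',f(441,153,.074),f(472,151,.074),'pointer tip',f(488,150,.034))
o=get_obs();q=o['position'][:2]-C2;print('tcp fix',q@x*1e3,q@y*1e3+135,o['position'],o['grip_width'])
im=d['im'];print(im[245:295,312].max(1).tolist(),im[240:285,450].max(1).tolist())
E
```

```text
collar [0.53200355 0.23096172]
[-86.1  51.2]
[-48.8  51.2]
[-86.5  32.3]
[-48.6  32.2]
rail top inner [51.8 29.6] outer [50.5 42.7] [49.8 50. ]
plate edge pts [-96.5 187.4] [101.4 187. ]
mark [ 23.6 134.8] [ 45.5 136.2] pointer tip [ 74.  133.8]
tcp fix -61.23104461552464 76.76577131347514 [0.48433983 0.16118611 0.20870264] 0.03920483345754245
[151, 153, 151, 143, 119, 111, 111, 113, 113, 114, 112, 113, 113, 125, 115, 110, 109, 110, 110, 108, 109, 111, 111, 111, 114, 134, 142, 147, 149, 147, 146, 145, 144, 143, 146, 148, 145, 134, 219, 232, 233, 232, 232, 231, 231, 231, 232, 232, 231, 231] [226, 225, 226, 226, 225, 224, 225, 225, 169, 119, 114, 111, 114, 116, 114, 114, 116, 117, 174, 219, 224, 225, 226, 225, 225, 226, 225, 223, 220, 219, 218, 220, 222, 219, 224, 226, 225, 226, 225, 226, 225, 225, 224, 224, 225]
```

The tab's outer face is at fixture y ≈ 44 mm, and rail travel is about 10.5 mm, so about 49 mm remain. Descending behind the tab.

```bash
python3 -m jog '[{"grip":255,"travel":[-0.6,-0.13,-4],"twist":0},{"grip":255,"travel":[0,0,-4],"twist":0},{"grip":255,"travel":[0,0,0],"twist":0},{"grip":255,"travel":[0,0,-3],"twist":0},{"grip":255,"travel":[0,0,-3.3],"twist":0},{"grip":255,"travel":[0,0,0],"twist":0}]' && python3 -m jog '[{"grip":255,"travel":[0.21,-0.98,0],"twist":0},{"grip":255,"travel":[0.21,-0.98,0],"twist":0},{"grip":255,"travel":[0.11,-0.49,0],"twist":0},{"grip":255,"travel":[0.11,-0.49,0],"twist":0},{"grip":255,"travel":[0.11,-0.49,0],"twist":0},{"grip":255,"travel":[0,0,0],"twist":0}]'; python3 - <<'E'
from h import *
C2=np.array([.5325,.2308]);a=np.radians(12.1);x=np.array([np.cos(a),np.sin(a)]);y=np.array([-x[1],x[0]])
q=get_obs()['position'][:2]-C2;print('tcp fix',q@x*1e3,q@y*1e3+135)
E
```

```text
time: 10.25
position: [0.4761, 0.1598, 0.0639]
tool_rot: [0.629, 0.777, -0.002, -0.002]
ft_force: [-1.0, -0.2, 0.6]
grip_width: 0.0008
time: 10.85
position: [0.4851, 0.125, 0.0665]
tool_rot: [0.63, 0.777, 0.0, 0.0]
ft_force: [-0.3, 0.7, 0.6]
grip_width: 0.0001
tcp fix -68.56742345818535 41.44834528215655
```

```bash
python3 -m jog '[{"grip":255,"travel":[0.11,-0.49,0.2],"twist":0},{"grip":255,"travel":[0.11,-0.49,0],"twist":0},{"grip":255,"travel":[0.11,-0.49,0],"twist":0},{"grip":255,"travel":[0.11,-0.49,0],"twist":0},{"grip":255,"travel":[0.11,-0.49,0],"twist":0}]'; python3 -m jog '[{"grip":255,"travel":[0.06,-0.29,0],"twist":0},{"grip":255,"travel":[0.06,-0.29,0],"twist":0}]'; python3 - <<'E'
from h import *
C2=np.array([.5325,.2308]);a=np.radians(12.1);x=np.array([np.cos(a),np.sin(a)]);y=np.array([-x[1],x[0]])
q=get_obs()['position'][:2]-C2;print('tcp fix',q@x*1e3,q@y*1e3+135)
im,K,R,t=cam('wrist');cv2.imwrite('pics/g1.png',im[:,:,::-1])
E
```

```text
time: 11.35
position: [0.4894, 0.1009, 0.0678]
tool_rot: [0.629, 0.777, -0.001, -0.001]
ft_force: [-2.2, 2.2, 0.8]
grip_width: 0.0005
time: 11.55
position: [0.4908, 0.0951, 0.0678]
tool_rot: [0.629, 0.777, -0.0, -0.001]
ft_force: [-1.7, 2.6, 1.0]
grip_width: 0.0007
tcp fix -69.24220703638566 11.061754161807315
```

```bash
for i in 1; do python3 -m jog '[{"grip":255,"travel":[0.05,-0.2,0],"twist":0},{"grip":255,"travel":[0.04,-0.2,0],"twist":0}]' | sed -n '2p;4p'; python3 -m jog '[{"grip":255,"travel":[0.02,-0.1,0],"twist":0},{"grip":255,"travel":[0,0,0],"twist":0}]'| sed -n '2p;4p'; done
```

```text
position: [0.492, 0.0915, 0.0678]
ft_force: [-2.0, 2.7, -0.9]
position: [0.4922, 0.0905, 0.0678]
ft_force: [-2.4, 2.1, -0.9]
```

```bash
python3 -m jog '[{"grip":255,"travel":[0.02,-0.1,0],"twist":0},{"grip":255,"travel":[0,0,0],"twist":0}]' | sed -n '2p;4p'; python3 -m jog '[{"grip":255,"travel":[0.02,-0.1,0],"twist":0},{"grip":255,"travel":[0,0,0],"twist":0}]'| sed -n '2p;4p'
```

```text
position: [0.4923, 0.0901, 0.0678]
ft_force: [-1.6, 5.4, -0.6]
position: [0.4923, 0.09, 0.0679]
ft_force: [-2.2, 9.6, 0.0]
```

```bash
python3 -m jog '[{"grip":255,"travel":[0.02,-0.1,0],"twist":0},{"grip":255,"travel":[0,0,0],"twist":0}]' | sed -n '2p;4p'
```

```text
position: [0.4923, 0.0899, 0.0679]
ft_force: [-1.8, 13.5, -1.1]
```

The force climbed from 2 to 13.5 N with the position stalled, at about the expected place. The rail is home against the pallet. Backing off, lifting and looking.

```bash
python3 -m jog '[{"grip":255,"travel":[-0.2,0.9,0],"twist":0},{"grip":255,"travel":[-0.2,0.9,0.5],"twist":0},{"grip":255,"travel":[0,0,5],"twist":0},{"grip":255,"travel":[0,0,5],"twist":0},{"grip":255,"travel":[0.5,-4,4],"twist":0},{"grip":255,"travel":[0.5,-4,3],"twist":0},{"grip":255,"travel":[0,0,0],"twist":0},{"grip":255,"travel":[0,0,0],"twist":0}]'; python3 - <<'E'
from h import *
im,K,R,t=cam('wrist');np.savez('w3.npz',im=im,K=K,R=R,t=t)
s,K2,R2,t2=cam('side');p=proj([.56,.12,.03],K2,R2,t2).astype(int)
b=cv2.resize(s[p[1]-60:p[1]+60,p[0]-60:p[0]+60],(320,320),interpolation=cv2.INTER_CUBIC)
w=cv2.resize(im[:420],(480,320));cv2.imwrite('pics/h1.png',np.hstack([w,b])[:,:,::-1])
cv2.imwrite('pics/h1f.png',im[:,:,::-1])
E
```

```text
time: 13.4
position: [0.4991, 0.0296, 0.2392]
tool_rot: [0.63, 0.776, 0.001, 0.001]
ft_force: [-0.7, 0.7, -0.3]
grip_width: 0.0
```

View pics/h1.png

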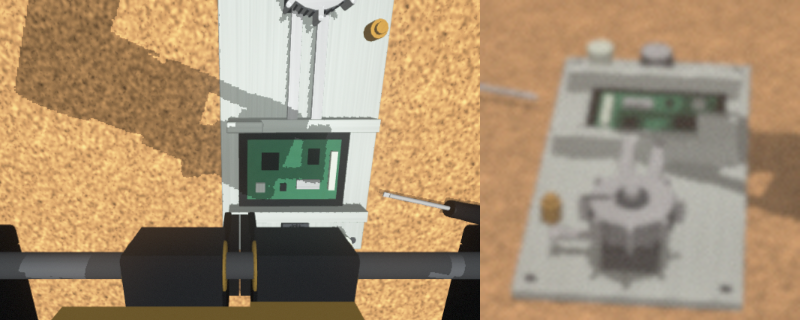

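The pallet at (238–350,132–206) fills the space between the two rails, with no plate visible at either edge. The spacer, thumbscrew, jar and driver are in place. One quick numeric check, then I hand in.

```bash
python3 - <<'E'
from h import *
d=np.load('w3.npz');K,R,t,im=d['K'],d['R'],d['t'],d['im']
C2=np.array([.5325,.2308]);a=np.radians(12.1);x=np.array([np.cos(a),np.sin(a)]);y=np.array([-x[1],x[0]])
g=cv2.cvtColor(im,cv2.COLOR_RGB2GRAY)
print(g[150:185,440].tolist(),g[255:285,440].tolist())
def f(u,v,z): q=back(u,v,z,K,R,t)[:2]-C2;return (q@y*1e3+135).round(1)
for v in (170,173,176): print(v,'rail inner',f(440,v,.039),'pallet',f(440,v,.020))
for v in (266,270,274): print(v,'fixed inner',f(440,v,.039),'pallet',f(440,v,.020))
print(get_obs()['ft_force'],get_obs()['time']);hand_in()
E
```

```text
[232, 231, 231, 184, 132, 121, 124, 212, 235, 236, 238, 237, 237, 237, 237, 236, 200, 181, 160, 153, 154, 154, 156, 129, 87, 71, 70, 71, 70, 71, 70, 69, 70, 115, 128] [126, 125, 126, 125, 126, 108, 74, 61, 59, 61, 61, 59, 61, 59, 61, 88, 108, 118, 116, 117, 113, 119, 117, 203, 228, 229, 231, 229, 229, 230]
170 rail inner -17.4 pallet -19.8
173 rail inner -20.0 pallet -22.6
176 rail inner -22.7 pallet -25.4
266 fixed inner -108.6 pallet -116.1
270 fixed inner -112.7 pallet -120.4
274 fixed inner -116.8 pallet -124.8
[-0.64519117  0.30136457 -0.54698029] 13.5
the job is handed in; nothing more can be done
```

The collar is loosened by two full turns, the pallet is snug between the rails, and the job is handed in at 13.5 s of the 72 s allowed.

- **Collar:** I led one fingertip round the rim anticlockwise for two turns plus the slack. The mark now lies along the pointer. By my measurement it is about 2° past it (14.6° against 12.1–12.5°), and I left that uncorrected. I took this reading before pushing the rail and did not measure the mark again afterwards.
- **Rail:** I pushed it by its tab with closed fingers until it stopped, the force rising from 2 to 13.5 N with no further movement. In the last picture its inner face is at about y = −20 mm on the fixture, where snug should be, and the pallet touches both rails with no gap to see.
- **Left alone:** I never touched the pallet, and the spacer, thumbscrew, jar and screwdriver look undisturbed. I did not look at the cup, bottle, bin or reel again, but the arm stayed well clear of them. The arm ended raised clear of everything, with no contact force.

No check failed. The only disagreement is an edge near the fixed rail that read about 4 mm off in that last picture; it looks like the pallet's edge or a shadow rather than a gap.

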